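# Sort the hose clamps: locked shut or open

## Task

Clear up the locking hose clamps left on the instrument bench after the pump service: lay the ones whose jaws are ratcheted shut in the round dish, and the ones whose jaws stand open in the rectangular tray. Leave every clamp as you found it, shut or open, set each down without dropping it, flat on the bottom and not on another clamp or on the rim, and do not disturb the wrench and the brass hose fitting among them.

Things in the scene. Friction and masses are not known exactly. Their poses are not given: they have to be found in the camera images.
- clamp1: Steel locking hose clamp like a large hemostat, 158 mm long, lying flat; all three look alike but for jaw state. Two crossed arms 9 mm thick turn on an upright round pivot boss, 26 mm across, 20 mm high. Origin: pivot axis, underside. z up, x along one arm: tips 70 mm ahead, finger rings end 88 mm behind. Middle line = yaw minus half the hinge value. 59 mm wide shut, up to 94 mm open. 0.13 kg, balanced near the pivot.
- clamp1_hinge (a joint): Hinge of clamp1, rad: 0 to 0.02 = jaws ratcheted shut; 0.32 to 0.5 = jaws standing open (22 to 35 mm gap at the tips). Stiff: it stays where it is, but 2 N on the rings or jaws turns it, so squeezing an open clamp there shuts it. Gripping across the pivot boss, at right angles to the middle line, does not turn it.
- clamp2: Steel locking hose clamp like a large hemostat, 158 mm long, lying flat; all three look alike but for jaw state. Two crossed arms 9 mm thick turn on an upright round pivot boss, 26 mm across, 20 mm high. Origin: pivot axis, underside. z up, x along one arm: tips 70 mm ahead, finger rings end 88 mm behind. Middle line = yaw minus half the hinge value. 59 mm wide shut, up to 94 mm open. 0.13 kg, balanced near the pivot.
- clamp2_hinge (a joint): Hinge of clamp2, rad: 0 to 0.02 = jaws ratcheted shut; 0.32 to 0.5 = jaws standing open (22 to 35 mm gap at the tips). Stiff: it stays where it is, but 2 N on the rings or jaws turns it, so squeezing an open clamp there shuts it. Gripping across the pivot boss, at right angles to the middle line, does not turn it.
- clamp3: Steel locking hose clamp like a large hemostat, 158 mm long, lying flat; all three look alike but for jaw state. Two crossed arms 9 mm thick turn on an upright round pivot boss, 26 mm across, 20 mm high. Origin: pivot axis, underside. z up, x along one arm: tips 70 mm ahead, finger rings end 88 mm behind. Middle line = yaw minus half the hinge value. 59 mm wide shut, up to 94 mm open. 0.13 kg, balanced near the pivot.
- clamp3_hinge (a joint): Hinge of clamp3, rad: 0 to 0.02 = jaws ratcheted shut; 0.32 to 0.5 = jaws standing open (22 to 35 mm gap at the tips). Stiff: it stays where it is, but 2 N on the rings or jaws turns it, so squeezing an open clamp there shuts it. Gripping across the pivot boss, at right angles to the middle line, does not turn it.
- tray: Fixed shallow rectangular white plastic tray, 250 (x) by 210 (y) mm outside, rim 20 mm high, walls and floor 4 mm thick, open on top. Origin: centre of the underside; inner floor 4 mm above it. Stands left or right of the clamps. Takes two open clamps side by side, each along its y, pivots 108 mm apart in x.
- dish: Fixed shallow round white plastic dish, 236 mm in diameter at the foot, 260 mm at the rim, 20 mm high, walls and floor 4 mm thick, open on top. Origin: centre of the underside; inner floor 4 mm above it. On the other side of the clamps from the tray. 
- wrench: Bystander: steel wrench 150 mm long, lying among the clamps. Origin near its middle, underside. Leave alone.
- fitting: Bystander: brass hose fitting, 26 mm in diameter, 36 mm high, standing amid the clamps. Origin: centre of the underside. Leave alone.
Mind the look-alikes: they are no part of the job. What is shaped like the clamp2 but pink is not meant.

How it is judged:
By the outcome, as a careful person would: the job done as asked, in the order asked, and still so for the second after the job is handed in, with the robot touching nothing.
It also fails if it takes over 69 s, if anything falls off the work surface, if the arm or the gripper's body presses on something with over 40 N, if the wrist force passes 120 N, or if a joint passes its speed limit or range.

## Robot

A 6-joint arm with a two-finger parallel gripper is mounted at the origin on the work surface. World frame = base frame: x ahead of the robot, y to its left, z up, the work surface at z = 0. Lengths are in m, angles in degrees, forces in N, time in s.
With the tool pointing down it reaches from about 0.4 to 0.825 m from the base axis. Payload 7 kg.
Tool frame: the origin (TCP) lies between the finger pads; the fingertips stand 19 mm ahead of it and the grasp point (between the pads) is the TCP (r.tip_extent is the distance from the TCP to the fingertips, in m); z points along the fingers, y is the direction in which the jaws open and shut (so a half turn about z gives the same grasp; the last joint's range is limited). The gripper opens to 88 mm and grips with 3 to 60 N. Pads are 19 mm wide; open, the fingers measure 130 mm over their backs; the gripper's body (78 mm by 193 mm) begins 47 mm behind the grasp point.
Start: joints at [-58.551, 20.546, 0.682, 0, -70.136, -16.507], TCP at [0.174, -0.652, 0.246] pointing down, gripper open.
Joint ranges: [-176.03, 176.03], [-82.01, 121.73], [-58.28, 71.71], [-173.87, 95.51], [-174.79, -0.11], [-173.66, 173.66]. Speed limits (degrees/s): [136.94, 136.94, 172.46, 180, 180, 180].

## Interface

Orientations are given as [roll, pitch, yaw] about the fixed x, y, z axes, in that order (R = Rz(yaw) Ry(pitch) Rx(roll)).
In Python, from plant import r, capture, workorder, spotter gives the robot as it stands.
- The arm moves only by the tool step_arm, never from a script. Its argument "motion" is a list of rows, each a list of 5 numbers: the finger opening in m, from 0 to 0.0876, then the shift along the tool's x, y, z in m, then the turn about the tool's z in rad. In form: [[grip, dx, dy, dz, roll], ...]. A call has 1 to 5 rows; each row is the pose to reach, as a shift and turn from the pose commanded when the call began, along the tool's axes at that moment; what a row does not reach only later rows make up. A row lasts 1/8 s, in which the tool goes at most 62.5 mm and 10.7 degrees, less where a joint would pass 70% of its speed; a pose out of reach is approached as far as the arm can. A call with a gripper value outside its range is refused whole. The fingers move at their own pace and stop on an object; "newtons" is the grip in N (left out, the last holds). Time passes only in rows, so rows that repeat a pose let the fingers close. It gives the time, the measured TCP pose, the force and the opening at its end, in the units of the state.
- r.get_state(): the state, without advancing time (a new reading comes with each control period).
- capture(name): name is "scene" or "top" or "wrist"; returns a dict with "image" (420x560x3 uint8, red, green, blue), "z_map" (420x560 float32, m along the optical axis (not along the pixel's ray), 0 where there is no reading), "fx", "fy", "cx", "cy" (pixels), "pose" (4x4, takes a point from camera to world coordinates). Camera axes: x right, y down, z forward; pixel columns grow to the right and rows downward; lengths in m; the calibration is good to about 2 mm. A picture is of the moment at which its call begins.
- workorder.close_job(): hands the job in, once; it reports no verdict.
Trained networks look in the newest picture that a camera, given by its name, has taken for a name from the list of things; names that differ only in an ending like _2 or _b are one class to them, and where a whole thing is asked for, a point or a joint stands for the part that bears it (a point fixed in the world has none). Each returns a list of dicts, best first, with "p" (0 to 1); they miss things now and then, are a little off and sometimes report something else, mostly with a low value. They report only what shows in the picture. A call takes as long as a camera call. They do not tell look-alikes from the thing itself.
- spotter.regions_of(camera, label): "mask" (420x560 bool, what is visible of it).
- spotter.tip_of(camera, label): "location" ([x, y, z] in m, in world coordinates, good to about 4 mm: a listed point, or the origin of a listed thing).
The state is a dict: "time_s": time; "joints": joint angles; "qd": joint speeds; "joint_torque": joint torques, N m; "tcp_pos": TCP position; "eef_rot": TCP orientation; "contact_force": force on the tool from outside, world axes, zero at the start; "moment": the same for the moment, N m; "gripper_width": finger opening in m.
Only numpy, scipy, OpenCV 4.12 (cv2) and the standard library are available. Lean on these libraries where they do the work, as an engineer would, in place of code of your own. Each camera call takes 0.05 s, during which the arm holds its last target.

## Working session

There is one attempt and no reset: what is moved stays moved. The work goes in short steps, Python scripts to look and compute and a tool call to move; the robot and the scene stay as the last step left them, time stands still between calls to the robot, and variables do not carry over. Pictures are saved under pics/ and viewed, and the job is handed in when it is done.

Besides the shell and the picture viewer there is one more tool, called after "Emit:" in YAML: its name, and indented under it one key for each argument. step_arm: Moves the arm, as the interface text tells. Its arguments: {"type":"object","properties":{"motion":{"type":"array","items":{"type":"array","items":{"type":"number"}}},"newtons":{"type":"number"}},"required":["motion"]}

```bash
ls; mkdir -p pics; cat > h.py <<'E'
import numpy as np, cv2
from plant import r, capture, workorder, spotter
def save(c,name): cv2.imwrite('pics/'+name, cv2.cvtColor(c['image'],cv2.COLOR_RGB2BGR))
def pts(c,mask):
    v,u=np.nonzero(mask&(c['z_map']>0)); z=c['z_map'][v,u]
    P=np.stack([(u-c['cx'])/c['fx']*z,(v-c['cy'])/c['fy']*z,z,np.ones_like(z)])
    return (c['pose']@P)[:3].T,u,v
E
python3 - <<'E'
from h import *
s=r.get_state();print({k:np.round(v,3) for k,v in s.items()})
c=capture('top');save(c,'top1.png');print(c['pose'],c['fx'])
d=capture('scene');save(d,'scene1.png');print(d['pose'])
for l in ['clamp1','tray','dish','wrench','fitting']:
    for cam in ['top','scene']:
        for q in spotter.tip_of(cam,l): print(l,cam,q['p'],np.round(q['location'],3))
E
```

```text
pics
{'time_s': np.float64(0.0), 'joints': array([-5.8549e+01,  2.0591e+01,  6.3100e-01, -2.1000e-02, -7.0135e+01,
       -1.6505e+01]), 'qd': array([ 0.045,  0.047, -0.053, -0.134,  0.073, -0.054]), 'joint_torque': array([-1.0000e-03, -5.8272e+01,  2.9305e+01,  6.9980e+00,  7.0000e-03,
       -0.0000e+00]), 'tcp_pos': array([ 0.174, -0.652,  0.245]), 'eef_rot': array([ 1.79904e+02, -8.00000e-03, -1.65062e+02]), 'contact_force': array([-0.145,  0.446, -0.665]), 'moment': array([-0.014, -0.039,  0.026]), 'gripper_width': np.float64(0.087)}
[[ 3.32262718e-03 -9.90796868e-01  1.35316395e-01  2.87756728e-01]
 [-9.99876992e-01 -1.21746438e-03  1.56371190e-02  4.94283714e-04]
 [-1.53284656e-02 -1.35351707e-01 -9.90679037e-01  1.32078780e+00]
 [ 0.00000000e+00  0.00000000e+00  0.00000000e+00  1.00000000e+00]] 456.442801279196
[[ 0.30591588  0.52294768 -0.79557602  1.20745055]
 [ 0.95205559 -0.16595262  0.2570017  -0.24642242]
 [ 0.00237052 -0.8360535  -0.54864281  0.57177939]
 [ 0.          0.          0.          1.        ]]
clamp1 top 0.92 [ 0.66  -0.105  0.005]
clamp1 top 0.87 [0.433 0.115 0.002]
clamp1 top 0.74 [ 0.666  0.107 -0.002]
clamp1 top 0.73 [ 0.72  -0.246  0.   ]
clamp1 scene 0.98 [ 0.662 -0.111 -0.003]
clamp1 scene 0.94 [ 0.432  0.117 -0.   ]
clamp1 scene 0.69 [ 0.19  -0.367  0.004]
clamp1 scene 0.66 [ 0.67   0.111 -0.006]
clamp1 scene 0.55 [ 0.718 -0.248  0.001]
tray top 0.86 [ 0.5    0.373 -0.001]
tray scene 0.91 [0.498 0.375 0.001]
dish top 0.62 [ 0.462 -0.36  -0.005]
dish scene 0.83 [ 0.467 -0.362  0.001]
wrench top 0.62 [ 0.454 -0.09  -0.001]
wrench scene 0.61 [ 0.455 -0.089 -0.   ]
fitting top 0.52 [ 0.554 -0.005 -0.003]
fitting scene 0.57 [ 0.556 -0.006  0.004]
```

View pics/top1.png

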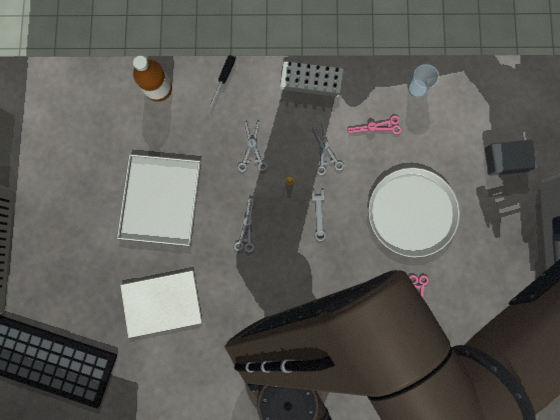

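View pics/scene1.png

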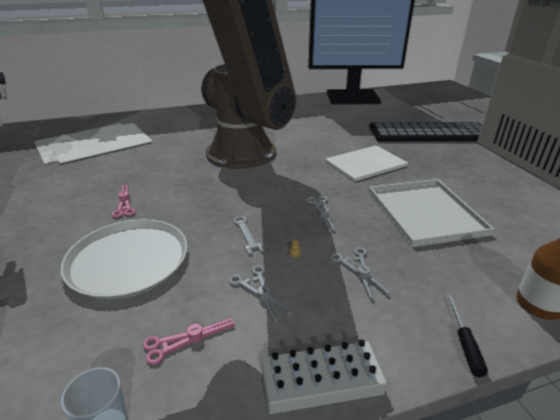

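```bash
python3 - <<'E'
from h import *
c=capture('top')
im=cv2.cvtColor(c['image'],cv2.COLOR_RGB2BGR)
t=[cv2.resize(im[y-38:y+38,x-38:x+38],(390,390),interpolation=cv2.INTER_CUBIC) for x,y in [(252,148),(327,150)]]
t2=[cv2.resize(im[y-38:y+38,x-38:x+38],(390,390),interpolation=cv2.INTER_CUBIC) for x,y in [(247,222),(320,210)]]
cv2.imwrite('pics/crop1.png',cv2.resize(np.vstack([np.hstack(t),np.hstack(t2)]),(600,600)))
for q in spotter.regions_of('top','clamp1'):
    P,u,v=pts(c,q['mask']); 
    col=c['image'][q['mask']].mean(0)
    P=P[P[:,2]>0.003]
    m=P[:,:2].mean(0); w,V=np.linalg.eigh(np.cov(P[:,:2].T)); a=np.degrees(np.arctan2(V[1,1],V[0,1]))
    hi=P[P[:,2]>0.015]
    print(round(q['p'],2),len(u),u.mean(),v.mean(),col.round(),m.round(3),'ang',a.round(1),'boss',len(hi),hi[:,:2].mean(0).round(4) if len(hi) else 0, P[:,2].max())
E
```

```text
0.8 264 372.7878787878788 127.0719696969697 [176. 101. 127.] [ 0.716 -0.249] ang 96.8 boss 58 [ 0.7151 -0.244 ] 0.028192876246686094
0.75 319 326.15047021943576 149.65830721003135 [102. 105. 105.] [ 0.648 -0.112] ang -155.8 boss 60 [ 0.6604 -0.1042] 0.02672470893008483
0.73 354 246.92090395480227 223.91525423728814 [88. 91. 91.] [0.429 0.119] ang 172.8 boss 60 [0.4339 0.1182] 0.026413226189435424
0.63 270 252.05555555555554 150.96296296296296 [120. 125. 125.] [0.644 0.107] ang -170.9 boss 59 [0.6664 0.1084] 0.0265144944607556
0.61 133 420.76691729323306 282.2406015037594 [163.  97. 119.] [ 0.262 -0.375] ang -157.4 boss 0 0 0.01264070530415684
```

View pics/crop1.png

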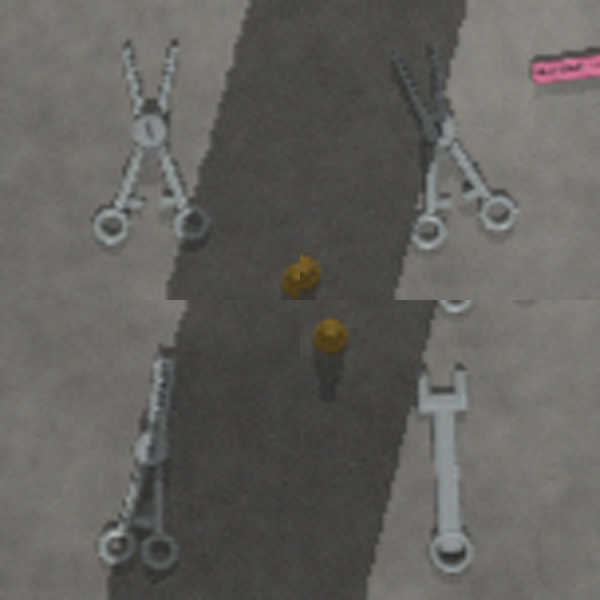

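```bash
python3 - <<'E'
from h import *
for cam in ['top','scene']:
    c=capture(cam)
    for l in ['tray','dish']:
        q=spotter.regions_of(cam,l)[0]; P,u,v=pts(c,q['mask'])
        rect=cv2.minAreaRect(P[:,:2].astype(np.float32)); print(cam,l,np.round(rect[0],4),np.round(rect[1],3),rect[2],'zmed',np.median(P[:,2]).round(4))
    for q in spotter.regions_of(cam,'clamp1'):
        P,u,v=pts(c,q['mask']); k=P[:,2]>0.005
        P=P[k]
        hi=P[P[:,2]>0.015]
        if len(hi)==0: continue
        b=np.median(hi[:,:2],0); 
        d=P[:,:2]-b; R=np.hypot(*d.T); 
        far=d[(R>0.06)]; 
        # rings: larger spread; tips direction: far side
        print(cam,b.round(4),[ (np.degrees(np.arctan2(*x[::-1])).round(0),np.hypot(*x).round(3)) for x in far[::max(1,len(far)//14)]])
    # table z
    m=np.zeros((420,560),bool); 
    for n,(x,y) in {'mid':(0.55,0.1),'b':(.6,-.2)}.items():
        p=np.linalg.inv(c['pose'])@np.array([x,y,0,1]); uu=int(c['fx']*p[0]/p[2]+c['cx']);vv=int(c['fy']*p[1]/p[2]+c['cy'])
        m[:]=0; m[vv-3:vv+4,uu-3:uu+4]=1; print(cam,n,uu,vv,pts(c,m)[0][:,2].mean())
E
```

```text
top tray [0.5013 0.3794] [0.221 0.26 ] 84.48725128173828 zmed 0.0045
top dish [ 0.4672 -0.3592] [0.256 0.266] 72.58665466308594 zmed 0.0044
top [ 0.6593 -0.1023] [(np.float64(-141.0), np.float64(0.06)), (np.float64(-140.0), np.float64(0.064)), (np.float64(-141.0), np.float64(0.066)), (np.float64(-147.0), np.float64(0.065)), (np.float64(-149.0), np.float64(0.068)), (np.float64(172.0), np.float64(0.061)), (np.float64(-137.0), np.float64(0.082)), (np.float64(-180.0), np.float64(0.063)), (np.float64(-138.0), np.float64(0.084)), (np.float64(-180.0), np.float64(0.066)), (np.float64(-148.0), np.float64(0.078)), (np.float64(168.0), np.float64(0.071)), (np.float64(-146.0), np.float64(0.084)), (np.float64(-148.0), np.float64(0.084)), (np.float64(167.0), np.float64(0.08)), (np.float64(174.0), np.float64(0.081)), (np.float64(176.0), np.float64(0.085))]
top [ 0.7142 -0.2439] [(np.float64(-62.0), np.float64(0.077)), (np.float64(-64.0), np.float64(0.076)), (np.float64(-68.0), np.float64(0.084)), (np.float64(-72.0), np.float64(0.086)), (np.float64(-73.0), np.float64(0.086)), (np.float64(-75.0), np.f
[... 5122 characters left out ...]
]
scene [0.5467 0.3702] [(np.float64(146.0), np.float64(0.197)), (np.float64(-179.0), np.float64(0.17)), (np.float64(169.0), np.float64(0.173)), (np.float64(166.0), np.float64(0.158)), (np.float64(145.0), np.float64(0.136)), (np.float64(-138.0), np.float64(0.141)), (np.float64(158.0), np.float64(0.073)), (np.float64(-123.0), np.float64(0.12)), (np.float64(74.0), np.float64(0.101)), (np.float64(65.0), np.float64(0.105)), (np.float64(47.0), np.float64(0.123)), (np.float64(-68.0), np.float64(0.117)), (np.float64(4.0), np.float64(0.075)), (np.float64(-52.0), np.float64(0.108)), (np.float64(-53.0), np.float64(0.115))]
scene mid 335 243 -0.0006829726134383766
scene b 210 285 -0.0007370283183400148
```

Emit:
step_arm:
  motion:
    - [0.06,0,0,0,0]
    - [0.06,-0.05,0,0,0]
    - [0.06,-0.1,0,0,0]
    - [0.06,-0.15,0,0,0]
    - [0.06,-0.2,0,0,0]

```text
time_s: 1.72
tcp_pos: [0.3687, -0.6001, 0.2457]
eef_rot: [-180.0, 0.0, -165.1]
contact_force: [-0.2, -1.9, 0.3]
gripper_width: 0.0601
```

Emit:
step_arm:
  motion:
    - [0.06,-0.02,0.056,0,0.05]
    - [0.06,-0.04,0.112,0,0.1]
    - [0.06,-0.06,0.168,0,0.15]
    - [0.06,-0.08,0.224,0,0.2]
    - [0.06,-0.1,0.28,0,0.25]

```text
time_s: 2.35
tcp_pos: [0.3916, -0.3026, 0.2458]
eef_rot: [-180.0, 0.0, -179.5]
contact_force: [0.7, -0.3, 0.7]
gripper_width: 0.0598
```

Emit:
step_arm:
  motion:
    - [0.06,-0.006,0.056,0,0.03]
    - [0.06,-0.012,0.112,0.01,0.06]
    - [0.06,-0.018,0.168,0.02,0.09]
    - [0.06,-0.025,0.224,0.03,0.12]
    - [0.06,-0.031,0.28,0.05,0.157]

```text
time_s: 2.98
tcp_pos: [0.4203, -0.0219, 0.1963]
eef_rot: [179.9, 0.2, 171.6]
contact_force: [1.3, 0.1, -0.9]
gripper_width: 0.0599
```

Emit:
step_arm:
  motion:
    - [0.06,0,0.05,0,0]
    - [0.06,0,0.1,0,0]
    - [0.06,0,0.13,0,0]
    - [0.06,0,0.14,0,0]

```text
time_s: 3.48
tcp_pos: [0.4403, 0.1161, 0.1957]
eef_rot: [180.0, 0.0, 171.7]
contact_force: [-0.0, 0.1, -0.6]
gripper_width: 0.0599
```

```bash
cat >> h.py <<'E'
def tool(wpt,st=None):
    "world shift target -> tool dx,dy,dz"
    from scipy.spatial.transform import Rotation as Ro
    st=st or r.get_state(); Rm=Ro.from_euler('xyz',st['eef_rot'],degrees=True).as_matrix()
    return Rm.T@(np.asarray(wpt)-st['tcp_pos'])
def wrist(name):
    c=capture('wrist');save(c,name);s=r.get_state();print(np.round(s['tcp_pos'],4),np.round(s['eef_rot'],2),s['time_s'])
    for q in spotter.regions_of('wrist','clamp1'):
        P,u,v=pts(c,q['mask']); P=P[P[:,2]>0.004]; hi=P[P[:,2]>0.0165]
        if len(hi)<20: continue
        b=(np.percentile(hi[:,:2],2,axis=0)+np.percentile(hi[:,:2],98,axis=0))/2
        d=P[:,:2]-b; R=np.hypot(*d.T); a=np.arctan2(d[:,1],d[:,0])
        out=[]
        for lo,hi_ in [(0.045,0.075),(0.045,0.09)]:
            pass
        # rings side = side reaching beyond 75mm
        far=d[R>0.076]; rd=np.arctan2(*far.mean(0)[::-1]) if len(far) else np.nan
        k=R>0.03; w=(a-rd+np.pi)%(2*np.pi)-np.pi
        rs=w[k&(abs(w)<1)]; ts=(a[k]-rd)%(2*np.pi)-np.pi; ts=ts[abs(ts)<1]
        print('p',round(q['p'],2),'boss',b.round(4),'size',np.ptp(hi[:,:2],axis=0).round(3),'zmax',hi[:,2].max().round(3),'rings mid',np.degrees(rd+(rs.max()+rs.min())/2).round(1),np.degrees(rs.max()-rs.min()).round(1),'tips mid',np.degrees(rd+np.pi+(ts.max()+ts.min())/2).round(1) if len(ts) else None,'Rmax',R.max().round(3))
    return c
E
python3 -c "
from h import *
wrist('w1.png')"
```

```text
[0.4404 0.1161 0.1956] [1.7999e+02 2.0000e-02 1.7171e+02] 3.525
p 0.81 boss [0.4338 0.1161] size [0.025 0.024] zmax 0.021 rings mid 172.3 45.1 tips mid 350.8 Rmax 0.088
```

View pics/w1.png

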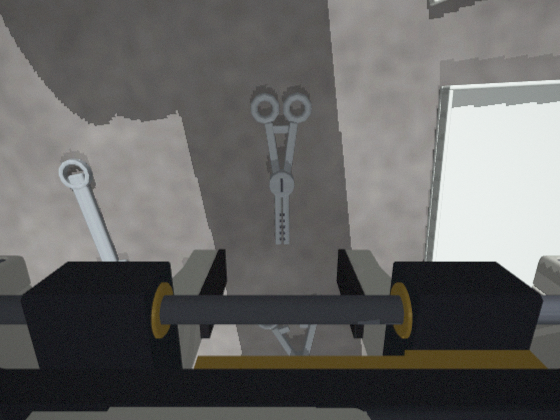

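Emit:
step_arm:
  motion:
    - [0.06,0.006,-0.001,0.05,0]
    - [0.06,0.006,-0.001,0.1,0]
    - [0.06,0.006,-0.001,0.145,0]
    - [0.06,0.006,-0.001,0.165,0]
    - [0.06,0.006,-0.001,0.172,0]
  newtons: 20

```text
time_s: 4.2
tcp_pos: [0.4333, 0.1129, 0.0226]
eef_rot: [-179.9, -0.1, 171.6]
contact_force: [0.0, 0.9, 0.5]
gripper_width: 0.06
```

Emit:
step_arm:
  motion:
    - [0.04,0,0,0,0]
    - [0.02,0,0,0,0]
    - [0.015,0,0,0,0]
    - [0.015,0,0,0,0]
    - [0.015,0,0,0,0]
  newtons: 20

```text
time_s: 4.82
tcp_pos: [0.4345, 0.1149, 0.0242]
eef_rot: [179.9, 0.1, 171.6]
contact_force: [-0.9, 0.9, 6.7]
gripper_width: 0.0252
```

Emit:
step_arm:
  motion:
    - [0.015,0,0,-0.02,0]
    - [0.015,0,0,-0.06,0]
    - [0.015,-0.006,-0.03,-0.09,0]
    - [0.015,-0.018,-0.08,-0.1,0]
    - [0.015,-0.031,-0.13,-0.1,0]

```text
time_s: 5.45
tcp_pos: [0.4461, -0.0195, 0.1247]
eef_rot: [179.9, 0.1, 171.7]
contact_force: [0.8, 0.2, -2.1]
gripper_width: 0.0254
```

Emit:
step_arm:
  motion:
    - [0.015,-0.012,-0.05,0,0]
    - [0.015,-0.024,-0.1,0,0]
    - [0.015,-0.036,-0.15,0,0]
    - [0.015,-0.048,-0.2,0,0]
    - [0.015,-0.06,-0.25,0,0]

```text
time_s: 6.08
tcp_pos: [0.4683, -0.2764, 0.1233]
eef_rot: [180.0, -0.0, 171.6]
contact_force: [1.7, 1.1, -0.6]
gripper_width: 0.0251
```

Emit:
step_arm:
  motion:
    - [0.015,-0.01,-0.045,0,0]
    - [0.015,-0.018,-0.075,0,0]
    - [0.015,-0.02,-0.085,0,0]
    - [0.015,-0.02,-0.085,0,0]

```text
time_s: 6.58
tcp_pos: [0.4755, -0.3618, 0.123]
eef_rot: [180.0, -0.1, 171.6]
contact_force: [-0.1, 0.7, -1.7]
gripper_width: 0.0251
```

```bash
python3 -c "
from h import *
c=wrist('w2.png')
t=capture('top');save(t,'top2.png')
q=spotter.regions_of('top','dish')[0]
P,u,v=pts(t,q['mask']);print(P[:,:2].max(0),P[:,:2].min(0),(P[:,:2].max(0)+P[:,:2].min(0))/2)
for q in spotter.tip_of('wrist','dish'): print(q)
print(r.get_state()['gripper_width'])
"
```

```text
[ 0.4756 -0.3612  0.1232] [ 1.7997e+02 -5.0000e-02  1.7160e+02] 6.625
p 0.57 boss [ 0.4574 -0.3525] size [0.145 0.059] zmax 0.12 rings mid -27.5 38.2 tips mid 171.8 Rmax 0.078
[ 0.57277609 -0.16677525] [ 0.33220117 -0.48674714] [ 0.45248863 -0.32676119]
{'location': [0.4627, -0.3611, 0.0018], 'p': 0.85}
0.0252550892571168
```

View pics/w2.png

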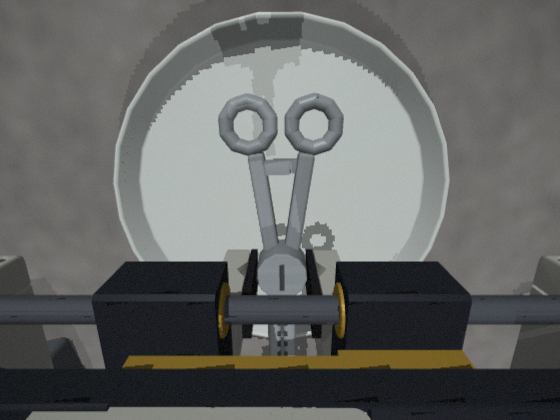

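Emit:
step_arm:
  motion:
    - [0.015,0,0,0.03,0]
    - [0.015,0,0,0.06,0]
    - [0.015,0,0,0.08,0]
    - [0.015,0,0,0.089,0]
    - [0.015,0,0,0.092,0]

```text
time_s: 7.45
tcp_pos: [0.4763, -0.3615, 0.0316]
eef_rot: [-180.0, -0.0, 171.7]
contact_force: [0.1, -0.8, -0.8]
gripper_width: 0.0252
```

Emit:
step_arm:
  motion:
    - [0.015,0,0,0.001,0]
    - [0.015,0,0,0.002,0]
    - [0.015,0,0,0.0025,0]

```text
time_s: 7.82
tcp_pos: [0.4763, -0.3619, 0.0296]
eef_rot: [-180.0, 0.1, 171.6]
contact_force: [0.5, 0.7, -1.8]
gripper_width: 0.0253
```

Emit:
step_arm:
  motion:
    - [0.015,0,0,0.0005,0]
    - [0.015,0,0,0.001,0]
    - [0.015,0,0,0.0015,0]
    - [0.015,0,0,0.0015,0]

```text
time_s: 8.32
tcp_pos: [0.4762, -0.3619, 0.0282]
eef_rot: [-180.0, 0.0, 171.6]
contact_force: [-0.8, 1.5, 5.4]
gripper_width: 0.025
```

Emit:
step_arm:
  motion:
    - [0.03,0,0,0,0]
    - [0.045,0,0,0,0]
    - [0.05,0,0,0,0]
    - [0.05,0,0,-0.03,0]
    - [0.05,0,0,-0.08,0]

```text
time_s: 8.95
tcp_pos: [0.4748, -0.3612, 0.1065]
eef_rot: [179.9, -0.3, 171.6]
contact_force: [1.1, 0.1, 1.1]
gripper_width: 0.0498
```

```bash
python3 -c "
from h import *
c=wrist('w3.png')
"
```

```text
[ 0.4785 -0.3634  0.1149] [-179.82    0.36  171.72] 9.0
p 0.73 boss [ 0.4748 -0.3627] size [0.026 0.025] zmax 0.025 rings mid 172.0 47.0 tips mid 351.6 Rmax 0.088
```

View pics/w3.png

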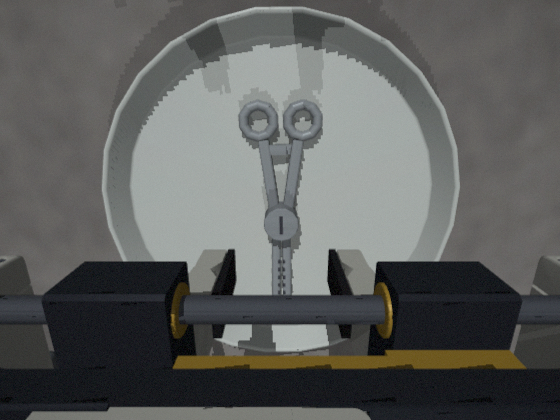

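Emit:
step_arm:
  motion:
    - [0.06,-0.02,0.04,-0.03,-0.08]
    - [0.06,-0.047,0.09,-0.05,-0.16]
    - [0.06,-0.073,0.14,-0.07,-0.24]
    - [0.06,-0.1,0.19,-0.085,-0.33]
    - [0.06,-0.125,0.24,-0.09,-0.418]

```text
time_s: 9.68
tcp_pos: [0.6362, -0.141, 0.1989]
eef_rot: [-180.0, 0.1, -164.3]
contact_force: [0.6, -0.7, 0.1]
gripper_width: 0.0599
```

Emit:
step_arm:
  motion:
    - [0.06,-0.012,0.025,0,0]
    - [0.06,-0.018,0.042,0,0]
    - [0.06,-0.018,0.042,0,0]

```text
time_s: 10.05
tcp_pos: [0.6405, -0.0964, 0.1974]
eef_rot: [180.0, -0.0, -164.4]
contact_force: [0.5, -0.5, 0.3]
gripper_width: 0.0597
```

```bash
python3 -c "
from h import *
c=wrist('w4.png')
"
```

```text
[ 0.6404 -0.0972  0.1975] [-1.800e+02 -2.000e-02 -1.644e+02] 10.1
p 0.6 boss [ 0.6611 -0.1071] size [0.025 0.025] zmax 0.021 rings mid -164.9 64.6 tips mid 15.2 Rmax 0.088
p 0.57 boss [0.6611 0.1035] size [0.016 0.022] zmax 0.021 rings mid 177.7 78.7 tips mid None Rmax 0.084
p 0.56 boss [ 0.7168 -0.2478] size [0.025 0.025] zmax 0.021 rings mid -82.9 45.1 tips mid 97.8 Rmax 0.089
```

View pics/w4.png

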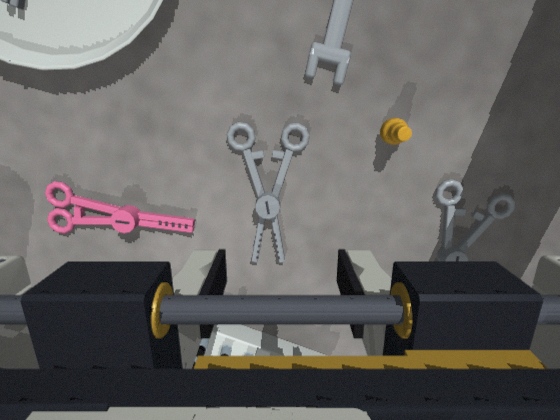

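Emit:
step_arm:
  motion:
    - [0.06,-0.017,-0.015,0.04,0.009]
    - [0.06,-0.017,-0.015,0.09,0.009]
    - [0.06,-0.017,-0.015,0.14,0.009]
    - [0.06,-0.017,-0.015,0.166,0.009]
    - [0.06,-0.017,-0.015,0.174,0.009]
  newtons: 20

```text
time_s: 10.78
tcp_pos: [0.6596, -0.1085, 0.0216]
eef_rot: [180.0, -0.2, -165.0]
contact_force: [0.9, 0.1, -0.3]
gripper_width: 0.06
```

Emit:
step_arm:
  motion:
    - [0.04,0,0,0,0]
    - [0.02,0,0,0,0]
    - [0.015,0,0,0,0]
    - [0.015,0,0,0,0]
    - [0.015,0,0,0,0]
  newtons: 20

```text
time_s: 11.4
tcp_pos: [0.6616, -0.107, 0.0245]
eef_rot: [-180.0, 0.1, -164.9]
contact_force: [-1.6, 0.8, 5.3]
gripper_width: 0.0252
```

Emit:
step_arm:
  motion:
    - [0.015,0,0,-0.02,0]
    - [0.015,0,0,-0.06,0]
    - [0.015,0,0.02,-0.1,0]
    - [0.015,0,0.06,-0.12,0]
    - [0.015,0.01,0.11,-0.12,0]

```text
time_s: 12.02
tcp_pos: [0.6239, -0.0027, 0.1454]
eef_rot: [-180.0, 0.2, -165.0]
contact_force: [0.3, 1.1, -1.9]
gripper_width: 0.0252
```

```bash
python3 -c "
from h import *
s=r.get_state();print(s['joints'],s['tcp_pos'])
c=capture('top');save(c,'top3.png')
q=spotter.regions_of('top','tray')[0];P,u,v=pts(c,q['mask'])
k=(P[:,2]>.002)&(P[:,2]<.007);rect=cv2.minAreaRect(P[k,:2].astype(np.float32));print(rect,len(u));print(cv2.boxPoints(rect))
for p in spotter.tip_of('top','tray'):print(p)
x,y,w,h=cv2.boundingRect(q['mask'].astype(np.uint8));print(x,y,w,h)
im=cv2.cvtColor(c['image'],cv2.COLOR_RGB2BGR)[140:260,100:220];cv2.imwrite('pics/tr.png',cv2.resize(im,(600,600)))
"
```

```text
[ 1.76699408e+01  2.02085994e+01 -1.37553196e+01  2.82932913e-02
 -5.58280035e+01 -9.26921057e+01] [ 0.62393094 -0.0026898   0.14540642]Traceback (most recent call last):
  File "<string>", line 5, in <module>
    q=spotter.regions_of('top','tray')[0];P,u,v=pts(c,q['mask'])
      ~~~~~~~~~~~~~~~~~~~~~~~~~~~~~~~~^^^
IndexError: list index out of range
```

Emit:
step_arm:
  motion:
    - [0.015,-0.005,0.05,0,-0.17]
    - [0.015,-0.009,0.105,0,-0.34]
    - [0.015,-0.014,0.16,0,-0.51]
    - [0.015,-0.018,0.215,0,-0.68]
    - [0.015,-0.022,0.27,0,-0.85]

```text
time_s: 12.75
tcp_pos: [0.5734, 0.2644, 0.1433]
eef_rot: [180.0, -0.0, -115.9]
contact_force: [1.5, 0.6, -0.9]
gripper_width: 0.0253
```

```bash
cat > tr.py <<'E'
from h import *
import sys
s=r.get_state();print(s['joints'].round(1),s['tcp_pos'].round(4),s['eef_rot'].round(2),s['gripper_width'])
for cam in ['top','scene','wrist']:
  c=capture(cam);save(c,cam+sys.argv[1]+'.png')
  for q in spotter.regions_of(cam,'tray')[:1]:
    P,u,v=pts(c,q['mask'])
    k=(P[:,2]>.001)&(P[:,2]<.008);rect=cv2.minAreaRect(P[k,:2].astype(np.float32));print(cam,q['p'],np.round(rect[0],4),np.round(rect[1],4),rect[2],k.sum())
    k=(P[:,2]>.017)&(P[:,2]<.023);rect=cv2.minAreaRect(P[k,:2].astype(np.float32));print(cam,'rim',np.round(rect[0],4),np.round(rect[1],4),rect[2],k.sum())
  for p in spotter.tip_of(cam,'tray'):print(p)
E
python3 tr.py 4
```

```text
[ 42.4  21.1 -12.7  -0.  -56.2 -68.4] [0.5734 0.2644 0.1433] [ 1.7999e+02 -2.0000e-02 -1.1592e+02] 0.025303366257069842
top 0.97 [0.4972 0.3798] [0.2185 0.2462] 84.12640380859375 3410
top rim [0.498  0.3761] [0.2115 0.2494] 84.6095199584961 199
{'location': [0.4966, 0.3742, 0.0003], 'p': 0.79}
scene 0.75 [0.4988 0.3732] [0.2105 0.2522] 84.60541534423828 3165
scene rim [0.4978 0.3732] [0.212  0.2544] 84.74687194824219 360
{'location': [0.4983, 0.3728, 0.0005], 'p': 0.56}
wrist 0.77 [0.4991 0.3719] [0.2083 0.2466] 84.4535903930664 26148
wrist rim [0.4985 0.3729] [0.2102 0.2501] 84.60505676269531 2361
{'location': [0.5002, 0.3737, 0.0003], 'p': 0.69}
```

View pics/wrist4.png

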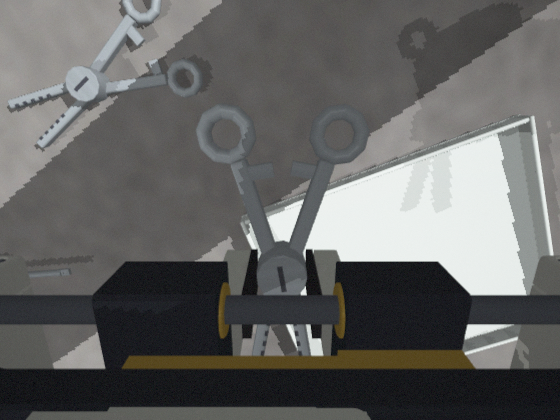

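View pics/top4.png

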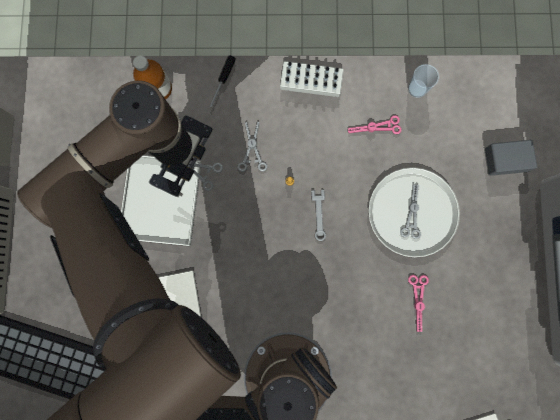

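View pics/scene4.png

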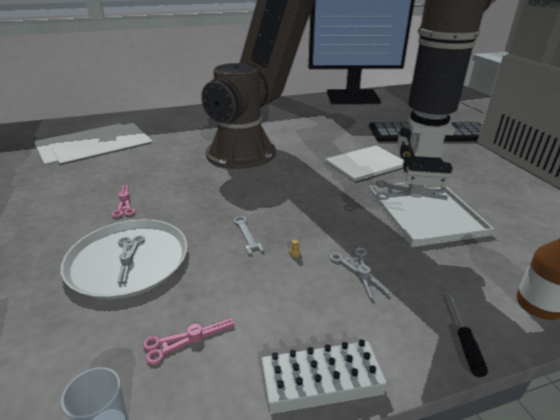

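Emit:
step_arm:
  motion:
    - [0.015,-0.03,0.022,0,-0.12]
    - [0.015,-0.06,0.044,0,-0.24]
    - [0.015,-0.085,0.061,0,-0.34]
    - [0.015,-0.0925,0.0674,0,-0.358]
    - [0.015,-0.0925,0.0674,0,-0.358]

```text
time_s: 13.82
tcp_pos: [0.5545, 0.3753, 0.1434]
eef_rot: [180.0, -0.0, -95.8]
contact_force: [0.2, -1.1, -1.2]
gripper_width: 0.025
```

```bash
python3 tr.py 5
```

```text
[ 50.7  24.3  -7.5  -0.  -58.2 -56.5] [0.5545 0.3753 0.1434] [ 1.7999e+02 -2.0000e-02 -9.5810e+01] 0.024983589061977604
top 0.88 [0.4971 0.3797] [0.2172 0.2481] 84.49859619140625 3402
top rim [0.4984 0.376 ] [0.2111 0.2501] 84.53024291992188 234
{'location': [0.4975, 0.3737, -0.0024], 'p': 0.9}
scene 0.57 [0.5003 0.3861] [0.2375 0.253 ] 84.58539581298828 3753
scene rim [0.4986 0.3743] [0.2124 0.253 ] 84.91309356689453 445
{'location': [0.4981, 0.3719, 0.0006], 'p': 0.89}
wrist 0.78 [0.4981 0.3737] [0.2032 0.2442] 84.51790618896484 44246
wrist rim [0.498  0.3675] [0.1985 0.2503] 84.4879150390625 3798
{'location': [0.5011, 0.3737, 0.0006], 'p': 0.79}
```

View pics/wrist5.png

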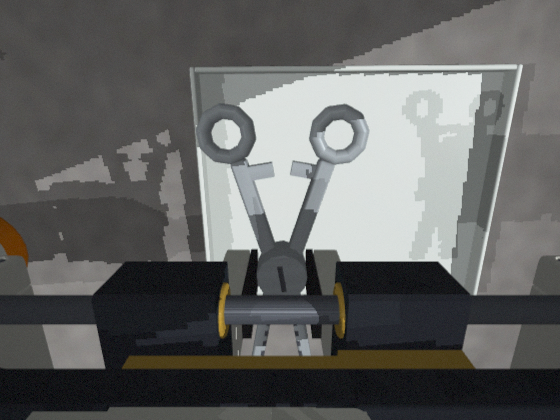

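Emit:
step_arm:
  motion:
    - [0.015,0,0,0.03,0]
    - [0.015,0,0,0.07,0]
    - [0.015,0,0,0.1,0]
    - [0.015,0,0,0.109,0]
    - [0.015,0,0,0.112,0]

```text
time_s: 14.9
tcp_pos: [0.5548, 0.3758, 0.0317]
eef_rot: [-180.0, -0.0, -95.7]
contact_force: [-0.4, 0.6, -0.1]
gripper_width: 0.0251
```

Emit:
step_arm:
  motion:
    - [0.015,0,0,0.001,0]
    - [0.015,0,0,0.0015,0]
    - [0.015,0,0,0.002,0]
    - [0.015,0,0,0.002,0]

```text
time_s: 15.4
tcp_pos: [0.5545, 0.3758, 0.0299]
eef_rot: [-180.0, 0.0, -95.7]
contact_force: [-0.5, 0.4, -0.7]
gripper_width: 0.0253
```

Emit:
step_arm:
  motion:
    - [0.015,0,0,0.0005,0]
    - [0.015,0,0,0.001,0]
    - [0.015,0,0,0.0015,0]
    - [0.015,0,0,0.0015,0]

```text
time_s: 15.9
tcp_pos: [0.5545, 0.3757, 0.0285]
eef_rot: [-180.0, 0.0, -95.7]
contact_force: [-1.7, -0.7, 3.8]
gripper_width: 0.0249
```

Contact with the tray floor; release and rise.

Emit:
step_arm:
  motion:
    - [0.03,0,0,0,0]
    - [0.045,0,0,0,0]
    - [0.05,0,0,0,0]
    - [0.05,0,0,-0.03,0]
    - [0.05,0,0,-0.08,0]

```text
time_s: 16.52
tcp_pos: [0.5535, 0.3747, 0.1067]
eef_rot: [179.8, -0.2, -95.7]
contact_force: [0.6, 0.3, 0.5]
gripper_width: 0.05
```

```bash
python3 -c "
from h import *
c=wrist('w6.png')
"
```

```text
[0.557  0.3775 0.1159] [-179.67    0.27  -95.64] 16.575
p 0.73 boss [0.5548 0.3735] size [0.025 0.025] zmax 0.025 rings mid -96.0 66.0 tips mid 83.9 Rmax 0.088
```

View pics/w6.png

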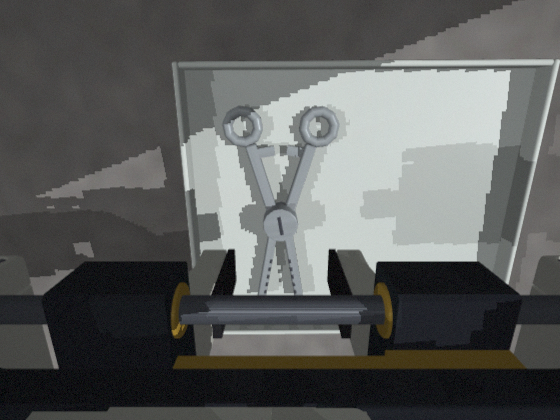

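Emit:
step_arm:
  motion:
    - [0.06,0.01,-0.005,-0.04,0.16]
    - [0.06,0.045,-0.02,-0.07,0.34]
    - [0.06,0.09,-0.04,-0.09,0.52]
    - [0.06,0.135,-0.06,-0.09,0.7]
    - [0.06,0.18,-0.08,-0.09,0.88]

```text
time_s: 17.25
tcp_pos: [0.6165, 0.1874, 0.1985]
eef_rot: [180.0, 0.1, -146.5]
contact_force: [0.7, 0.7, -0.4]
gripper_width: 0.0602
```

```bash
python3 -c "
from h import *
s=r.get_state();print(tool([.645,.107,.195],s),s['eef_rot'],s['joints'])"
```

```text
[ 0.02065429 -0.08270811  0.00348254] [ 1.79996121e+02  7.10416729e-02 -1.46475073e+02] [ 3.42180459e+01  1.94793459e+01 -7.23401916e+00 -3.38179007e-03
 -6.32155516e+01 -9.06915945e+01]
```

Emit:
step_arm:
  motion:
    - [0.06,0.008,-0.035,0,0.18]
    - [0.06,0.016,-0.065,0,0.36]
    - [0.06,0.02,-0.083,0,0.53]
    - [0.06,0.02,-0.083,0,0.585]
    - [0.06,0.02,-0.083,0,0.585]

```text
time_s: 17.88
tcp_pos: [0.6458, 0.1082, 0.1979]
eef_rot: [180.0, -0.0, -179.7]
contact_force: [-0.3, 0.5, 0.1]
gripper_width: 0.0605
```

```bash
python3 -c "
from h import *
c=wrist('w7.png')
"
```

```text
[0.6457 0.1085 0.1979] [ 180.    -0.  -179.6] 17.925
p 0.95 boss [0.6658 0.106 ] size [0.025 0.024] zmax 0.021 rings mid -179.3 68.6 tips mid 1.2 Rmax 0.088
p 0.67 boss [0.5574 0.3634] size [0.015 0.006] zmax 0.022 rings mid -102.6 81.4 tips mid None Rmax 0.08
p 0.61 boss [0.5521 0.3175] size [0.147 0.125] zmax 0.021 rings mid -80.1 114.5 tips mid 99.9 Rmax 0.101
```

View pics/w7.png

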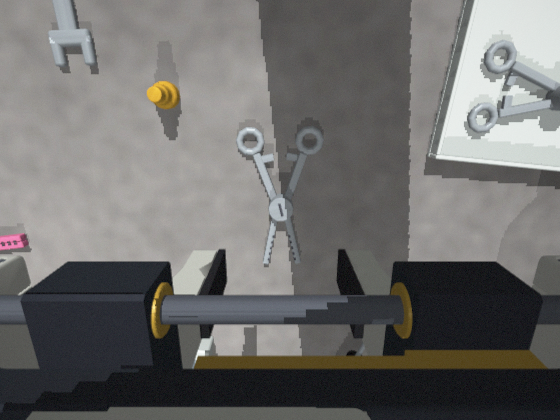

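Emit:
step_arm:
  motion:
    - [0.06,-0.02,-0.002,0.04,-0.005]
    - [0.06,-0.02,-0.002,0.09,-0.005]
    - [0.06,-0.02,-0.002,0.14,-0.005]
    - [0.06,-0.02,-0.002,0.166,-0.005]
    - [0.06,-0.02,-0.002,0.174,-0.005]
  newtons: 20

```text
time_s: 18.6
tcp_pos: [0.6646, 0.1066, 0.022]
eef_rot: [-179.9, -0.2, -179.3]
contact_force: [0.1, -1.3, 0.7]
gripper_width: 0.0596
```

Emit:
step_arm:
  motion:
    - [0.04,0,0,0,0]
    - [0.02,0,0,0,0]
    - [0.015,0,0,0,0]
    - [0.015,0,0,0,0]
    - [0.015,0,0,0,0]
  newtons: 20

```text
time_s: 19.23
tcp_pos: [0.6661, 0.1068, 0.025]
eef_rot: [180.0, 0.1, -179.4]
contact_force: [-0.9, 0.4, 5.1]
gripper_width: 0.0251
```

Emit:
step_arm:
  motion:
    - [0.015,0,0,-0.02,0]
    - [0.015,0,0,-0.06,0]
    - [0.015,0,0,-0.1,0]
    - [0.015,0.02,0.02,-0.12,0]
    - [0.015,0.05,0.04,-0.12,-0.1]

```text
time_s: 19.85
tcp_pos: [0.616, 0.1467, 0.1458]
eef_rot: [179.9, 0.2, -173.6]
contact_force: [-1.1, 0.2, -1.3]
gripper_width: 0.0248
```

```bash
python3 -c "
from h import *
s=r.get_state();print(tool([.4453,.3875,.145],s),s['eef_rot'],s['joints'],s['tcp_pos'])"
```

```text
[0.14281319 0.25833574 0.00067612] [ 179.9333805     0.18264748 -173.60240358] [ 3.10345821e+01  2.09881324e+01 -1.24808974e+01  1.87245648e-02
 -5.63371795e+01 -1.14647232e+02] [0.61600763 0.14668548 0.145831  ]
```

Emit:
step_arm:
  motion:
    - [0.015,0.02,0.035,0,-0.17]
    - [0.015,0.04,0.07,0,-0.34]
    - [0.015,0.06,0.105,0,-0.51]
    - [0.015,0.08,0.14,0,-0.68]
    - [0.015,0.1,0.175,0,-0.85]

```text
time_s: 20.48
tcp_pos: [0.4955, 0.3098, 0.144]
eef_rot: [180.0, -0.0, -124.6]
contact_force: [0.6, 0.8, -1.2]
gripper_width: 0.025
```

```bash
python3 -c "
from h import *
s=r.get_state();print(tool([.4453,.3866,.145],s),s['eef_rot'],s['joints'],s['tcp_pos'])"
```

```text
[-0.03463481  0.08496553 -0.00104054] [ 1.79989766e+02 -1.11738521e-02 -1.24637080e+02] [ 5.11679863e+01  1.70144842e+01 -1.87639763e+01 -1.15711067e-02
 -5.42334325e+01 -8.57983033e+01] [0.4955211  0.30981111 0.14395104]
```

Emit:
step_arm:
  motion:
    - [0.015,-0.013,0.032,0,-0.17]
    - [0.015,-0.024,0.06,0,-0.34]
    - [0.015,-0.033,0.08,0,-0.48]
    - [0.015,-0.0346,0.085,0,-0.508]
    - [0.015,-0.0346,0.085,0,-0.508]

```text
time_s: 21.1
tcp_pos: [0.4465, 0.3858, 0.1439]
eef_rot: [180.0, -0.0, -95.9]
contact_force: [-0.1, -0.2, -0.6]
gripper_width: 0.0253
```

```bash
python3 tr.py 8; python3 -c "
from h import *
wrist('w8.png')"
```

```text
[ 59.8  17.5 -18.   -0.  -54.5 -65.7] [0.4465 0.3858 0.1439] [ 1.7998e+02 -2.0000e-02 -9.5920e+01] 0.025288539886635993
top 0.92 [0.5011 0.3734] [0.2097 0.2561] 84.69841766357422 2754
top rim [0.4985 0.3754] [0.2094 0.2502] 84.4949951171875 244
{'location': [0.5004, 0.3718, 0.0002], 'p': 0.93}
scene 0.91 [0.4866 0.3862] [0.2349 0.2848] 84.06842803955078 3294
scene rim [0.4973 0.3743] [0.2124 0.2549] 84.66034698486328 464
{'location': [0.4971, 0.3759, 0.0012], 'p': 0.6}
wrist 0.56 [0.506  0.3727] [0.2029 0.2582] 84.58719635009766 39068
wrist rim [0.4978 0.3634] [0.1906 0.2504] 84.6014404296875 3821
{'location': [0.5006, 0.3739, 0.0004], 'p': 0.71}
[0.4469 0.3859 0.1441] [-180.      0.    -95.88] 21.6
p 0.96 boss [0.5537 0.3735] size [0.024 0.025] zmax 0.025 rings mid -94.3 65.2 tips mid 82.7 Rmax 0.088
```

View pics/w8.png

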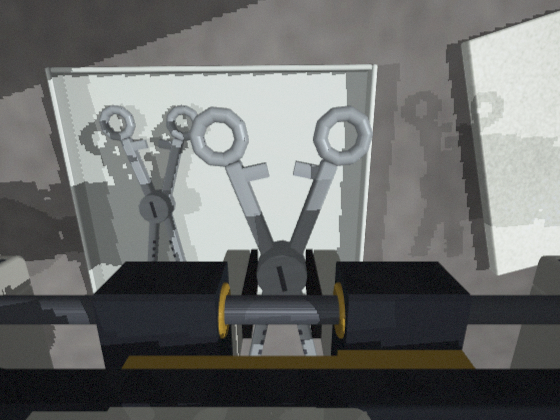

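Emit:
step_arm:
  motion:
    - [0.015,0,0.001,0.03,0]
    - [0.015,0,0.001,0.07,0]
    - [0.015,0,0.001,0.1,0]
    - [0.015,0,0.001,0.11,0]
    - [0.015,0,0.001,0.113,0]

```text
time_s: 22.28
tcp_pos: [0.4459, 0.3863, 0.0311]
eef_rot: [-180.0, -0.0, -95.8]
contact_force: [-0.2, -0.4, -1.0]
gripper_width: 0.0252
```

Emit:
step_arm:
  motion:
    - [0.015,0,0,0.0005,0]
    - [0.015,0,0,0.001,0]
    - [0.015,0,0,0.0015,0]
    - [0.015,0,0,0.0015,0]

```text
time_s: 22.78
tcp_pos: [0.4458, 0.3863, 0.0299]
eef_rot: [-180.0, 0.0, -95.8]
contact_force: [-0.8, -0.2, -0.4]
gripper_width: 0.0253
```

Emit:
step_arm:
  motion:
    - [0.015,0,0,0.0005,0]
    - [0.015,0,0,0.001,0]
    - [0.015,0,0,0.0012,0]
    - [0.015,0,0,0.0012,0]

```text
time_s: 23.28
tcp_pos: [0.4458, 0.3862, 0.0289]
eef_rot: [-180.0, 0.0, -95.8]
contact_force: [-1.5, -1.3, 5.0]
gripper_width: 0.0253
```

Emit:
step_arm:
  motion:
    - [0.03,0,0,0,0]
    - [0.045,0,0,0,0]
    - [0.05,0,0,0,0]
    - [0.05,0,0,-0.03,0]
    - [0.05,0,0,-0.08,0]

```text
time_s: 23.9
tcp_pos: [0.4449, 0.385, 0.1074]
eef_rot: [179.9, -0.2, -95.9]
contact_force: [0.6, 0.8, -1.0]
gripper_width: 0.0498
```

Emit:
step_arm:
  motion:
    - [0.05,0.03,0,-0.03,0]
    - [0.05,0.08,0,-0.06,0]
    - [0.05,0.13,0,-0.09,0]
    - [0.05,0.15,0,-0.1,0]
    - [0.05,0.15,0,-0.1,0]

```text
time_s: 24.52
tcp_pos: [0.4306, 0.2363, 0.2093]
eef_rot: [-179.9, 0.1, -95.9]
contact_force: [0.3, 0.8, -0.8]
gripper_width: 0.0499
```

```bash
python3 -c "
from h import *
wrist('w9.png')
for cam in ['top','scene']:
    c=capture(cam); save(c,cam+'9.png')
    for l in ['clamp1','wrench','fitting']:
        for q in spotter.tip_of(cam,l): print(cam,l,q['p'],np.round(q['location'],3))
    im=cv2.cvtColor(c['image'],cv2.COLOR_RGB2BGR)
    if cam=='top':
        cv2.imwrite('pics/t9c.png',cv2.resize(np.hstack([im[140:260,105:225],im[155:275,355:475]]),(800,400),interpolation=cv2.INTER_CUBIC))
"
```

```text
[0.4306 0.237  0.2085] [-1.7998e+02  6.0000e-02 -9.5890e+01] 24.575
top clamp1 0.89 [ 0.198 -0.373  0.   ]
top clamp1 0.73 [ 0.718 -0.246 -0.001]
top clamp1 0.66 [ 0.476 -0.363  0.005]
top clamp1 0.58 [ 0.553 -0.001 -0.003]
top clamp1 0.52 [ 0.466 -0.359 -0.001]
top wrench 0.56 [ 0.452 -0.089 -0.001]
top fitting 0.4 [ 0.556 -0.004 -0.002]
scene clamp1 0.95 [ 0.45  0.39 -0.  ]
scene clamp1 0.91 [ 0.718 -0.247  0.   ]
scene clamp1 0.83 [ 0.552  0.373 -0.002]
scene clamp1 0.8 [ 0.479 -0.364  0.004]
scene clamp1 0.72 [ 0.194 -0.37   0.002]
scene wrench 0.96 [ 0.457 -0.091 -0.001]
scene fitting 0.45 [ 0.554 -0.007  0.003]
```

View pics/t9c.png

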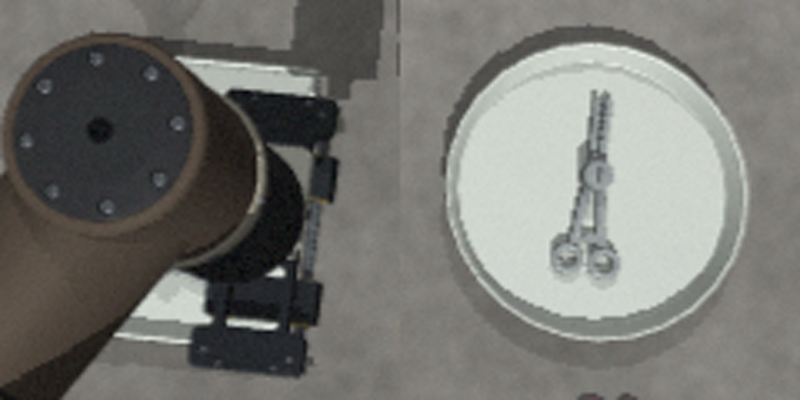

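View pics/scene9.png

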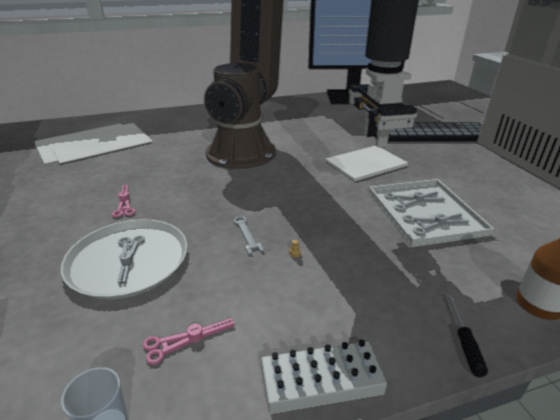

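Emit:
step_arm:
  motion:
    - [0.05,0.04,0,0,0]
    - [0.05,0.09,0,0,0]
    - [0.05,0.14,0,0,0]
    - [0.05,0.19,0,0,0]
    - [0.05,0.22,0,0,0]

```text
time_s: 25.65
tcp_pos: [0.4074, 0.0164, 0.2084]
eef_rot: [-180.0, 0.0, -95.9]
contact_force: [0.2, 1.2, -0.3]
gripper_width: 0.0499
```

Emit:
step_arm:
  motion:
    - [0.05,0.04,0,0,0]
    - [0.05,0.09,0,0,0]
    - [0.05,0.14,0,0,0]
    - [0.05,0.15,0,0,0]

```text
time_s: 26.15
tcp_pos: [0.3922, -0.1332, 0.2082]
eef_rot: [180.0, -0.0, -96.0]
contact_force: [0.1, 1.3, 0.5]
gripper_width: 0.0497
```

```bash
python3 -c "
from h import *
c=capture('top'); save(c,'top10.png')
for q in spotter.regions_of('top','clamp1'):
    P,u,v=pts(c,q['mask']); print(q['p'],P[:,:2].mean(0).round(3),np.percentile(P[:,2],[5,50,99]).round(4))
im=cv2.cvtColor(c['image'],cv2.COLOR_RGB2BGR)
d=capture('scene'); im2=cv2.cvtColor(d['image'],cv2.COLOR_RGB2BGR)
cv2.imwrite('pics/t10c.png',cv2.resize(np.hstack([im[140:260,105:225],im2[150:270,370:490]]),(800,400),interpolation=cv2.INTER_CUBIC))
"
```

```text
0.93 [0.446 0.369] [0.004  0.0127 0.029 ]
0.81 [ 0.717 -0.255] [0.002  0.0085 0.0238]
0.74 [0.551 0.357] [0.0033 0.0121 0.0283]
0.74 [ 0.209 -0.364] [0.0016 0.0087 0.0241]
0.7 [ 0.459 -0.357] [0.004  0.0116 0.0273]
```

View pics/t10c.png

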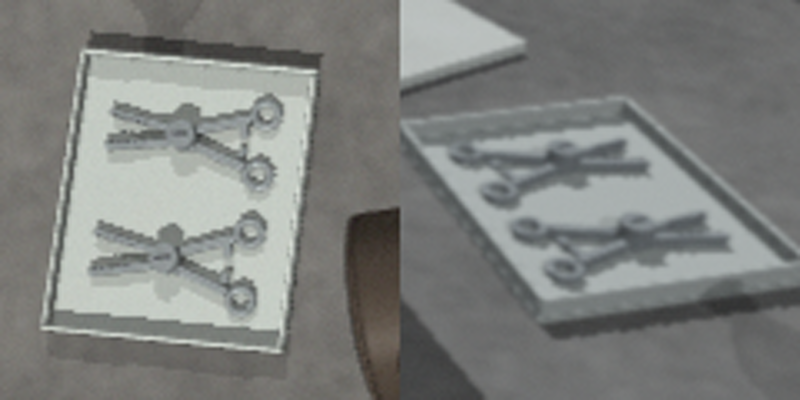

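Both open clamps lie flat in the tray, apart from each other and clear of the walls, and still open. I am handing the job in.

```bash
python3 -c "
from h import *
print(workorder.close_job())"
```

```text
the job is handed in; nothing more can be done
None
```

The job is done and handed in at about 26 s of the 69 s allowed. The one shut steel clamp is in the round dish, and the two open ones are side by side in the tray, about 109 mm apart at the pivots. I gripped each clamp across its pivot boss and lowered it until it touched the floor (4–5 N on the wrist) before letting go.

**Last checks:** In the final pictures all three clamps lie flat, clear of the rims and of each other. The dish clamp is still shut and both tray clamps are still open. The wrench and the brass fitting are where they were, within about 3 mm, which is within the networks' accuracy. I never reached for either pink look-alike.

**Disagreements:** In one check the top camera missed both tray clamps because the arm was in the way, and it gave a false clamp reading at the fitting. The scene camera, and a second top view with the arm moved away, confirmed the layout. No other check failed.

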